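# Empty the pouring tray and hold it over its case for a fit check

### The job

Tip the four rubber stoppers out of the steel tray into the discard bin. Then carry the empty tray by its handle over the bottles and boxes to the storage case and hold it hovering about a centimetre above the rectangular recess, level, centred and squared up with it as if about to be lowered in, without it ever touching the case, so that I can check the fit. Finish while still holding it there, do not set it down or let go; leave everything else on the table standing where it is.

Things in the scene. Friction and masses are not known exactly. Their poses are not given: they have to be found in the camera images.
- tray: Steel pouring tray, 120 mm long (x), 76 mm wide (y), floor and walls 3 mm, 0.18 to 0.33 kg. Walls 30 mm high on the long sides and the -x end; the +x end is open, without a lip, for pouring. Origin: centre of its underside, z up. A rigid arch handle crosses its middle. The floor is slippery: stoppers start to slide when it is tipped 15 to 23 degrees.
- tray_grip (a point): Middle of the tray's handle bar, straight above the tray's centre, 78 mm above the underside; axes as the tray's. The bar runs along the tray's y with 70 mm free between its posts, is 12 mm thick in x and 24 mm tall, its top 90 mm above the underside. Pinch it from above, fingers closing along the tray's x.
- tray_lip (a point): Middle of the tray's open pouring edge, on the floor's top face, 60 mm from the centre along the tray's +x, 3 mm above the underside.
- case: Fixed storage case, 170 mm (x) by 180 mm (y), flat top face 45 mm above the table, origin the centre of its underside. On its -y side is an empty rectangular recess for the tray; on its +y side two capped amber jars (38 mm across, tops 97 mm above the table) are fixed upright at x = -40 and +40, y = +55 mm.
- case_recess (a point): Centre of the mouth of the case's rectangular recess, level with the case's top face (45 mm above the table), 35 mm from the case's centre along its -y; axes as the case's. The recess is 140 mm along x, 96 mm along y and 35 mm deep: the tray would fit either way round with 10 mm to spare on every side.
- bin: Fixed open grey discard bin, 170 x 170 mm outside, 90 mm tall, walls 5 mm; origin the centre of its underside. It stands on one side of the tray, and the case on the other; which is left and which right changes.
- stopper0: Loose dark rubber bottle stopper, a blunt cone 21 mm across at the foot, 17 mm at the top, 22 mm tall, 12 g; at the start it stands in the tray. Origin: centre of its broad end.
- stopper1: Loose dark rubber bottle stopper, a blunt cone 21 mm across at the foot, 17 mm at the top, 22 mm tall, 12 g; at the start it stands in the tray. Origin: centre of its broad end.
- stopper2: Loose dark rubber bottle stopper, a blunt cone 21 mm across at the foot, 17 mm at the top, 22 mm tall, 12 g; at the start it stands in the tray. Origin: centre of its broad end.
- stopper3: Loose dark rubber bottle stopper, a blunt cone 21 mm across at the foot, 17 mm at the top, 22 mm tall, 12 g; at the start it stands in the tray. Origin: centre of its broad end.
- bottle: Bystander: capped amber glass bottle, 52 mm across, 145 mm tall, loose, standing on the table; origin the centre of its underside. To be left where it stands.
- carton: Bystander: upright cardboard carton, 50 x 42 x 125 mm tall, loose, standing on the table; origin the centre of its underside. To be left where it stands.
- jar: Bystander: clear glass jar with metal lid, 58 mm across, 90 mm tall, loose, standing on the table; origin the centre of its underside. To be left where it stands.
- canister: Bystander: steel canister, 52 mm across, 115 mm tall, loose, standing on the table; origin the centre of its underside. To be left where it stands.
- flat_carton: Bystander: low cardboard carton, 75 x 110 x 45 mm tall, loose, standing on the table; origin the centre of its underside. To be left where it stands.
- vial: Bystander: small capped glass vial, 28 mm across, 55 mm tall, loose, standing on the table; origin the centre of its underside. To be left where it stands.
- small_jar: Bystander: small amber jar with black lid, 44 mm across, 60 mm tall, loose, standing on the table; origin the centre of its underside. To be left where it stands.

How it is judged:
On the way, in this order (a step that is already met when the one before it is completed fails the run):
1. the tray is lifted and tipped at the bin (angle between tray's own z axis and vertical above 0.2 rad and height (world z) of tray above 0.05 m and horizontal distance between tray and bin below 0.2 m), for 0.02 s.
2. all four stoppers lie in the bin (x of stopper0 in the frame of bin between -0.082 and 0.082 m and y of stopper0 in the frame of bin between -0.082 and 0.082 m and z of each of stopper0, stopper1, stopper2, stopper3 in the frame of bin below 0.085 m and x of stopper1 in the frame of bin between -0.082 and 0.082 m and y of stopper1 in the frame of bin between -0.082 and 0.082 m and x of stopper2 in the frame of bin between -0.082 and 0.082 m and y of stopper2 in the frame of bin between -0.082 and 0.082 m and x of stopper3 in the frame of bin between -0.082 and 0.082 m and y of stopper3 in the frame of bin between -0.082 and 0.082 m), for 0.2 s.
At the end, for the whole second after the job is handed in: The fingers hold the tray at rest with its underside 3 to 25 mm above the case's top face, its centre within 10 mm of the recess's centre, its long axis within 8 degrees of the recess's long axis (either way round), level within 7 degrees and not touching the case; all four stoppers are in the bin (all of step 2 and horizontal distance between tray and case_recess below 0.01 m and z of tray in the frame of case_recess between 0.003 and 0.025 m and angle between the x axis of tray and the x axis of case_recess, either way round below 0.14 rad and angle between tray's own z axis and vertical below 0.12 rad and linear speed of tray below 0.02 m/s and contact force between tray and the fingers above 1 N and contact force between tray and case below 0.05 N); the arm keeps its last pose, push and grip.
It fails at once if the tray knocks against the case (contact force between tray and case above 1 N).
It fails at once if a bystander is pushed more than 30 mm or knocked over (distance of any of bottle, carton, jar, canister, flat_carton, vial, small_jar from where it was at the start of the episode above 0.03 m or angle between any of bottle, carton, jar, canister, flat_carton, vial, small_jar's own z axis and vertical above 0.5 rad).
It also fails if it takes over 61 s, if anything falls off the work surface, if the arm or the gripper's body presses on something with over 40 N, if the wrist force passes 120 N, or if a joint passes its speed limit or range.

### The arm

A 7-joint arm with a two-finger parallel gripper is mounted at the origin on the work surface. World frame = base frame: x ahead of the robot, y to its left, z up, the work surface at z = 0. Lengths are in m, angles in rad, forces in N, time in s.
With the tool pointing down it reaches from about 0.375 to 0.925 m from the base axis. Payload 3.1 kg.
Tool frame: the origin (TCP) lies between the finger pads; the fingertips stand 19 mm ahead of it and the grasp point (between the pads) is the TCP; z points along the fingers, y is the line along which they close (so a half turn about z gives the same grasp; the last joint's range is limited). The gripper opens to 85 mm and grips with 20 to 120 N. Pads are 22 mm wide; open, the fingers measure 114 mm over their backs; the gripper's body (76 mm by 85 mm) begins 54 mm behind the grasp point. The pads swing forward as they close: fully open they stand 13 mm farther back than shut.
Start: joints at [1.202, 0.383, 0.044, 1.598, -0.018, 1.161, -0.05], TCP at [0.174, -0.626, 0.25] pointing down, gripper open.
Joint ranges: [-2.61, 2.61], [-0.41, 2.15], [-1.48, 1.57], [0, 2.5], [-1.57, 4.71], [0.05, 1.97], [-2.85, 2.85]. Speed limits (rad/s): [2.79, 2.79, 3.14, 3.14, 3.14, 3.14, 3.14].

### API

Orientations are given as a unit quaternion [x, y, z, w].
In Python, from plant import arm, imaging, job gives the robot as it stands (arm), with the cameras (imaging) and the job (job).
- The arm moves only by the tool shift_gripper, called after "Emit:" as a command line: name --pt "numbers of a row" for each row, then --argument value for the rest. Schema: {"type":"object","properties":{"increments":{"type":"array","items":{"type":"array","items":{"type":"number"},"minItems":4,"maxItems":4},"minItems":1,"maxItems":20},"jaw":{"type":"number"},"force":{"type":"number"},"only":{"type":"string"},"quiet":{"type":"boolean"},"lines":{"type":"string"}},"required":["increments"],"additionalProperties":false}. increments is a list of rows, 1 to 20 of them, each of 4 numbers: dx, dy, dz in units of 20 mm, then a turn about the tool's z in units of 0.2 rad; each row shifts and turns the commanded pose from where the row before left it, along the tool's axes as they then stand; what a row does not reach is not made up. A row lasts 1/8 s, in which the tool goes at most 0.0625 m and 0.188 rad, less where a joint would pass 70% of its speed; a pose out of reach is approached as far as the arm can. jaw is the finger opening in m, set as the call begins (left out keeps the last). The fingers move at their own pace and stop on an object; force is the grip in N (left out, the last holds). Time passes only in rows, so rows that do not move let the fingers close. The tool returns the time, the measured TCP pose, the force, the opening and the grip force at its end. only (a regular expression) keeps the lines of the reply that match it, lines (a string "A,B") keeps lines A to B, and quiet returns only ok. Input that does not fit is refused with a message, and nothing moves.
- arm.observe(): the state, without advancing time (a new reading comes with each control period).
- imaging.get_image(name): name is "side" or "top" or "wrist"; returns the picture (480x640x3 uint8, red, green, blue); there is no depth.
- imaging.camera_model(name): a dict with "fx", "fy", "cx", "cy" (pixels), "dist_coeffs" ([k1, k2, p1, p2, k3] as OpenCV has them; the pictures are not rectified), "camera_from_world" (4x4, takes a point from world to camera coordinates). Camera axes: x right, y up, looking along -z (the intrinsics and any distortion apply to the point x, -y, -z); pixel columns grow to the right and rows downward; lengths in m; the calibration is good to about 2 mm. A picture is of the moment at which its call begins: read the wrist's pose just before it. camera_model takes no time and is no camera call; for the wrist camera it gives the pose at the moment of the call.
- job.finish_job(): hands the job in; it is judged then, once.
The state is a dict: "time": time; "qpos": joint angles; "qvel": joint speeds; "effort": joint torques, N m; "tool_pos": TCP position; "orientation": TCP orientation; "ft_force": force on the tool from outside, world axes, zero at the start; "ft_torque": the same for the moment, N m; "grip_width": finger opening in m; "grip_force": force on a finger pad.
Only numpy, scipy, OpenCV 4.12 (cv2) and the standard library are available. Lean on these libraries where they do the work, as an engineer would, in place of code of your own. Each camera call takes 0.05 s, during which the arm holds its last target. There are 200 camera calls.

## Working session

There is one attempt and no reset: what is moved stays moved. The work goes in short steps, Python scripts to look and compute and a tool call to move; the robot and the scene stay as the last step left them, time stands still between calls to the robot, and variables do not carry over. Pictures are saved under pics/ and viewed, at most 10 in all, crops included, and the job is handed in when it is done.

```bash
ls; mkdir -p pics
```

Run:
```python
from plant import arm, imaging, job
import cv2
s=arm.observe(); print(s)
for n in ("top","side"):
    im=imaging.get_image(n); cv2.imwrite(f"pics/{n}0.png",im[:,:,::-1]); m=imaging.camera_model(n); print(n,m)
```

```text
pics
plant.py
{'time': 0.0, 'qpos': array([ 1.20221577,  0.38383239,  0.04381034,  1.59957717, -0.01791025,
        1.16117436, -0.04990549]), 'qvel': array([-4.55150465e-04, -3.04555487e-04,  3.98687918e-04, -4.95977621e-04,
       -1.29772939e-03, -7.68872866e-04, -6.79923772e-05]), 'effort': array([-2.97999686e-04, -4.33454561e+01,  1.02459982e+00, -2.49515337e+01,
        1.06230512e-02,  1.11408319e-02, -4.83088769e-06]), 'tool_pos': array([ 0.17364133, -0.62545742,  0.24888691]), 'orientation': array([ 9.90841679e-01,  1.35022512e-01, -2.35375396e-04, -1.27812393e-03]), 'ft_force': array([-0.15205936, -0.45207015,  0.43332335]), 'ft_torque': array([-0.02868331,  0.0159536 ,  0.0300367 ]), 'grip_force': 0.0, 'grip_width': 0.08539646292548862}
top {'fx': 583.6001036144468, 'fy': 583.6001036144468, 'cx': 319.11288591469554, 'cy': 244.27671033831027, 'dist_coeffs': array([-0.17707325,  0.        ,  0.        ,  0.        ,  0.        ]), 'camera_from_world': array([[ 3.25863029e-03, -9.99994115e-01, -1.07297956e-03,
         1.24023278e-03],
       [ 9.87283548e-01,  3.04667067e-03,  1.58939966e-01,
        -5.82474385e-01],
       [-1.58935762e-01, -1.57726165e-03,  9.87287666e-01,
        -1.14552728e+00],
       [ 0.00000000e+00,  0.00000000e+00,  0.00000000e+00,
         1.00000000e+00]])}
side {'fx': 452.38635922451317, 'fy': 452.38635922451317, 'cx': 315.6383787856574, 'cy': 234.70892826860657, 'dist_coeffs': array([-0.10847447,  0.        ,  0.        ,  0.        ,  0.        ]), 'camera_from_world': array([[-0.73244004, -0.68082309,  0.00339327,  0.4132788 ],
       [ 0.45332493, -0.48396334,  0.74851586, -0.29355613],
       [-0.50796466,  0.54978124,  0.66310821, -0.56353223],
       [ 0.        ,  0.        ,  0.        ,  1.        ]])}
```

View pics/top0.png

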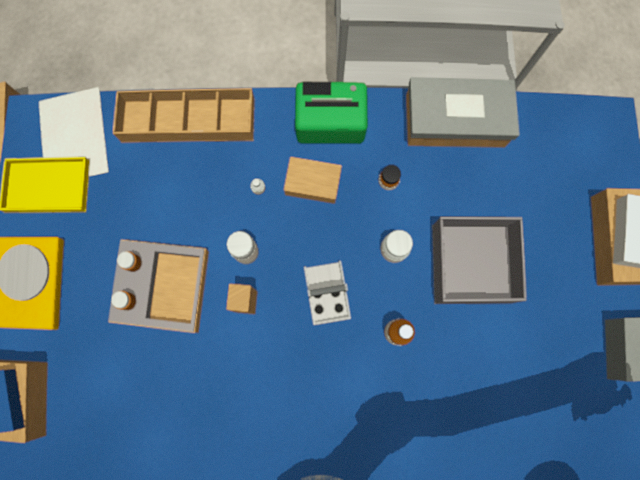

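View pics/side0.png

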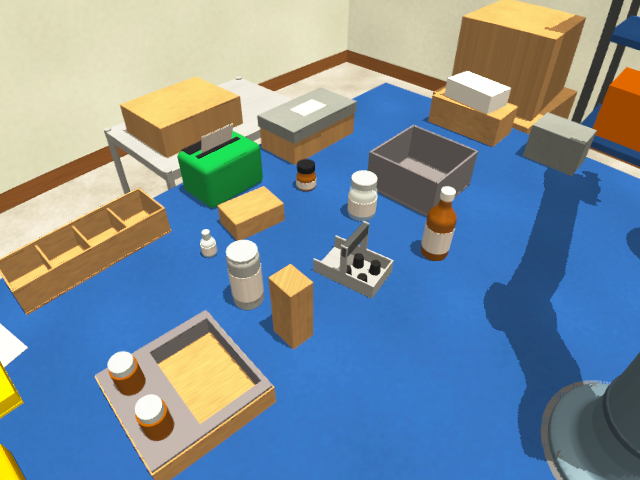

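The top view shows the tray near (328,293) with its stoppers in the lower half, the grey bin at (481,260) and the case at (158,286) with its recess at (178,287). In the side view the tray is at (352,265), with the bottle, carton and canister around it. I'll enlarge the tray to find its open end and the handle edges.

Create h.py:
```python
import numpy as np, cv2
from plant import arm, imaging, job
def ray(n,px,m=None):
    m=m or imaging.camera_model(n); K=np.array([[m['fx'],0,m['cx']],[0,m['fy'],m['cy']],[0,0,1]])
    p=cv2.undistortPoints(np.array(px,float).reshape(-1,1,2),K,m['dist_coeffs']).reshape(-1,2)
    T=m['camera_from_world']; R=T[:3,:3]; d=np.c_[p[:,0],-p[:,1],-np.ones(len(p))]@R
    return -R.T@T[:3,3], d/np.linalg.norm(d,axis=1)[:,None]
def plane(n,px,z,m=None):
    c,d=ray(n,px,m); return c+d*((z-c[2])/d[:,2])[:,None]
def tri(rs):  # list of (c,d): nearest point, mean miss
    A=sum(np.eye(3)-np.outer(d,d) for c,d in rs); b=sum((np.eye(3)-np.outer(d,d))@c for c,d in rs)
    p=np.linalg.solve(A,b); return p,max(np.linalg.norm(np.cross(p-c,d)) for c,d in rs)
```

Run:
```python
import cv2,numpy as np
t=cv2.imread('pics/top0.png');s=cv2.imread('pics/side0.png')
a=cv2.resize(t[250:335,290:365],None,fx=5,fy=5,interpolation=cv2.INTER_CUBIC)
b=cv2.resize(s[215:300,305:400],None,fx=4.2,fy=5,interpolation=cv2.INTER_CUBIC)
cv2.imwrite('pics/z1.png',np.hstack([a,b[:425]]));print(a.shape,b.shape)
from h import *
print(plane('top',[(328,293),(439,217),(522,218),(525,300),(440,301)],.0)[0])
print(plane('top',[(437,217),(522,218),(525,300),(440,301)],.09).round(3))
```

```text
(425, 375, 3) (425, 399, 3)
[ 0.48648793 -0.01581967  0.        ]
[[ 0.631 -0.232  0.09 ]
 [ 0.631 -0.408  0.09 ]
 [ 0.465 -0.406  0.09 ]
 [ 0.464 -0.234  0.09 ]]
```

View pics/z1.png

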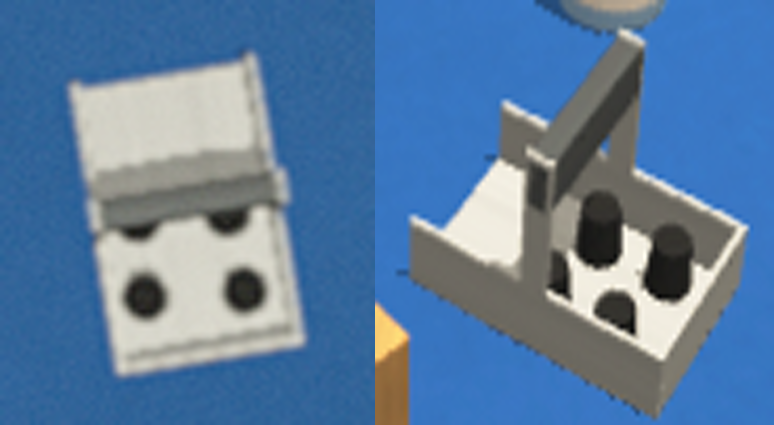

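The upper (far) end of the tray is open, so the tray's +x is about world +x, with a small positive yaw. The handle post tops in the crops are at about (98,214) and (282,187) in the top view, and (541,156) and (631,38) in the side view.

Run:
```python
from h import *
from scipy.spatial.transform import Rotation as Ro
T=lambda p:(290+p[0]/5-.4,250+p[1]/5-.4); S=lambda p:(305+(p[0]-375)/4.2-.4,215+p[1]/5-.4)
P=[]
for a,b in [((98,214),(541,156)),((282,187),(631,38))]:
    r=[tuple(x if i==0 else x[0] for i,x in enumerate(ray(n,[q]))) for n,q in (('top',T(a)),('side',S(b)))]
    p,e=tri(r); P.append(p); print(p.round(4),round(e,4))
m=(P[0]+P[1])/2; d=P[0]-P[1]; print('bar mid',m,'len',np.linalg.norm(d),'yaw deg',np.degrees(np.arctan2(-d[0],d[1])))
# floor corners of the tray's top walls at z=.03 (top crop)
c=plane('top',[T(p) for p in [(72,85),(252,58),(303,345),(118,375)]],.03); print(c.round(4),c.mean(0))
for e in (c[0]-c[3],c[1]-c[2]): print('len',np.linalg.norm(e),'yaw',np.degrees(np.arctan2(e[1],e[0])))
s=arm.observe(); R=Ro.from_quat(s['orientation']).as_matrix(); print(R.round(3))
```

```text
[0.4807 0.0221 0.0912] 0.0002
[ 0.4918 -0.0492  0.0912] 0.0007
bar mid [ 0.48628119 -0.0135715   0.09119404] len 0.07211584272219343 yaw deg 8.883286046390127
[[ 0.5385  0.0341  0.03  ]
 [ 0.5499 -0.0401  0.03  ]
 [ 0.432  -0.0607  0.03  ]
 [ 0.4197  0.0146  0.03  ]] [ 0.48502138 -0.01302159  0.03      ]
len 0.12038716819201752 yaw 9.317451333795676
len 0.11968099211763313 yaw 9.917844202701643
[[ 0.964  0.268 -0.001]
 [ 0.268 -0.964  0.002]
 [-0.    -0.002 -1.   ]]
```

Units first: shifts go in units of 20 mm and turns go in units of 0.2 rad. So -0.183 rad is -0.915.

Emit:
shift_gripper --pt "0 0 0 -0.915" --pt "0 0 0 -0.915" --pt "0 0 0 -0.915" --pt "0 0 0 -0.915" --pt "0 0 0 -0.915" --pt "0 0 0 -0.915" --pt "0 0 0 -0.915" --pt "0 0 0 -0.91" --jaw 0.085

```text
time: 1.1
tool_pos: [0.1737, -0.6258, 0.2494]
orientation: [0.645, 0.764, 0.0, -0.001]
ft_force: [-0.1, 0.1, 0.9]
grip_width: 0.085
grip_force: 0.0
```

Emit:
shift_gripper --pt "2.3 1.7 0 0" --pt "2.3 1.7 0 0" --pt "2.3 1.7 0 0" --pt "2.3 1.7 0 0" --pt "2.3 1.7 0 0" --pt "2.3 1.7 0 0" --pt "2.3 1.7 0 0" --pt "2.3 1.7 0 0" --pt "2.3 1.7 0 0" --pt "2.3 1.7 0 0" --pt "2.3 1.7 0 0" --pt "2.3 1.7 0 0" --pt "0 0 0 0" --pt "0 0 0 0"

```text
time: 2.85
tool_pos: [0.4863, -0.0157, 0.2497]
orientation: [0.647, 0.763, -0.001, -0.0]
ft_force: [-0.6, -0.7, -1.4]
grip_width: 0.0849
grip_force: 0.0
```

Create rel.py:
```python
# python3 rel.py x y z yaw_of_tool_y_deg : shift in tool axes from the measured pose
import sys
from h import *
from scipy.spatial.transform import Rotation as Ro
s=arm.observe(); R=Ro.from_quat(s['orientation']).as_matrix(); g=np.array(list(map(float,sys.argv[1:4])))
h=np.degrees(np.arctan2(R[1,1],R[0,1])); dy=(float(sys.argv[4])-h+180)%360-180
print('t',round(s['time'],2),'pos',s['tool_pos'].round(4),'d tool',(R.T@(g-s['tool_pos'])).round(4),'turn',round(-np.radians(dy),4),'F',s['ft_force'].round(1),'q',s['qpos'].round(2),'grip',s['grip_width'].round(4),s['grip_force'].round(1),'toolz',R[:,2].round(3))
```

```bash
python3 rel.py 0.4857 -0.0135 0.079 9.4
```

Run:
```python
from plant import arm, imaging, job
import cv2
m=imaging.camera_model('wrist'); cv2.imwrite('pics/w1.png',imaging.get_image('wrist')[:,:,::-1]); print(m['camera_from_world'].round(3))
```

```text
[[ 0.987  0.163 -0.002 -0.476]
 [-0.158  0.953 -0.258  0.125]
 [-0.04   0.255  0.966 -0.353]
 [ 0.     0.     0.     1.   ]]Traceback (most recent call last):
  File "rel.py", line 7, in <module>
    print('t',round(s['time'],2),'pos',s['tool_pos'].round(4),'d tool',(R.T@(g-s['tool_pos'])).round(4),'turn',round(-np.radians(dy),4),'F',s['ft_force'].round(1),'q',s['qpos'].round(2),'grip',s['grip_width'].round(4),s['grip_force'].round(1),'toolz',R[:,2].round(3))
                                                                                                                                                                                                 ^^^^^^^^^^^^^^^^^^^^^
AttributeError: 'float' object has no attribute 'round'
```

View pics/w1.png

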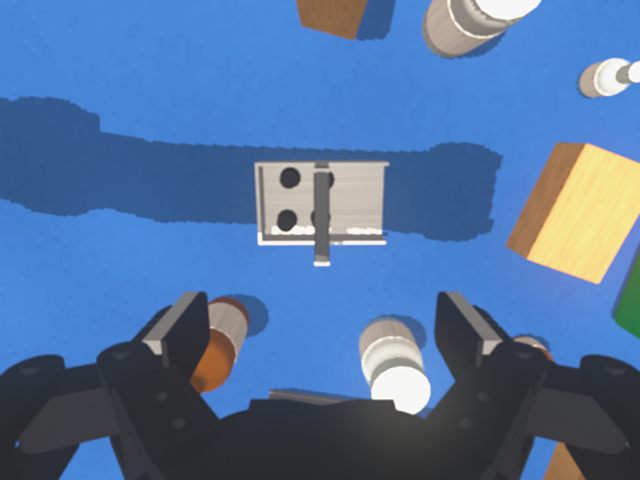

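The wrist view shows the bar upright in the picture at column 321, rows 168–264, midway between the fingers at about 180 and 460. The two stopper pairs are left of the bar and the open end is to the right.

```bash
sed -i "s/s\['grip_width'\].round(4),s\['grip_force'\].round(1)/round(float(s['grip_width']),4),round(float(s['grip_force']),1)/" rel.py; python3 rel.py 0.4857 -0.0135 0.079 9.4
```

Run:
```python
from h import *
p=plane('wrist',[(321.5,165),(321.5,264)],.09); print(p.round(4),p.mean(0).round(4))
```

```text
t 2.9 pos [ 0.4861 -0.0167  0.2497] d tool [0.0033 0.0004 0.1707] turn -0.0026 F [-0.9 -0.   0.8] q [ 0.68  0.14 -0.78  1.95  0.11  1.1   0.02] grip 0.0849 0.0 toolz [-0.002 -0.001 -1.   ]
[[ 0.4779  0.0253  0.09  ]
 [ 0.4902 -0.0506  0.09  ]] [ 0.484  -0.0126  0.09  ]
```

Converted, 0.03 m is 1.5, 0.05 m is 2.5.

Emit:
shift_gripper --pt "0.15 0 2.5 0" --pt "0 0 2.5 0" --pt "0 0 2 0" --pt "0 0 1.5 0" --pt "0 0 0 0" --pt "0 0 0 0"

```text
time: 3.65
tool_pos: [0.487, -0.0135, 0.0812]
orientation: [0.648, 0.762, 0.0, 0.001]
ft_force: [0.5, 0.3, 0.0]
grip_width: 0.0852
grip_force: 0.0
```

Emit:
shift_gripper --pt "0 0 0 0" --pt "0 0 0 0" --pt "0 0 0 0" --pt "0 0 0 0" --pt "0 0 0 0" --pt "0 0 0 0" --pt "0 0 0 0" --pt "0 0 0 0" --jaw 0 --force 40

```text
time: 4.65
tool_pos: [0.4867, -0.0124, 0.0806]
orientation: [0.647, 0.762, 0.0, 0.0]
ft_force: [-1.0, -0.4, 5.4]
grip_width: 0.011
grip_force: 40.3
```

```bash
python3 rel.py 0.4857 -0.0135 0.079 9.4
```

```text
t 4.65 pos [ 0.4867 -0.0124  0.0806] d tool [-0.0009 -0.0012  0.0016] turn -0.0009 F [-1.  -0.4  5.4] q [ 0.55  0.4  -0.69  2.08  0.37  0.77 -0.2 ] grip 0.011 40.3 toolz [ 0. -0. -1.]
```

Emit:
shift_gripper --pt "0 0 -0.5 0" --pt "0 0 -1 0" --pt "0 0 -1.5 0" --pt "0 0 -1.75 0" --pt "0 0 -1.75 0" --pt "0 0 -1.25 0.25" --pt "0 0 -0.75 0.275" --pt "0 0 -0.5 0.25" --pt "0 0 0 0" --pt "0 0 0 0"

```text
time: 5.9
tool_pos: [0.4858, -0.0124, 0.2601]
orientation: [0.704, 0.71, -0.0, -0.0]
ft_force: [-0.6, -0.2, -3.0]
grip_width: 0.0114
grip_force: 39.3
```

```bash
python3 rel.py 0.5215 -0.32 0.26 0.5
```

Run:
```python
from h import *
im=imaging.get_image('top')[:,:,::-1]; cv2.imwrite('pics/top1.png',im)
# grey-brown bin & case tops: mask by low saturation mid value
hsv=cv2.cvtColor(im.copy(),cv2.COLOR_BGR2HSV); b=((hsv[...,1]<90)|(hsv[...,0]<25)).astype(np.uint8)
cs,_=cv2.findContours(b,cv2.RETR_EXTERNAL,cv2.CHAIN_APPROX_NONE)
for c in cs:
    r=cv2.minAreaRect(c)
    if cv2.contourArea(c)>5000 and 200<r[0][1]<340: print(r, cv2.boxPoints(r).round(1).tolist())
```

```text
t 5.9 pos [ 0.4858 -0.0124  0.2601] d tool [-3.079e-01  3.290e-02  1.000e-04] turn 0.0003 F [-0.6 -0.2 -3. ] q [ 0.68  0.12 -0.78  1.94  0.1   1.12 -0.13] grip 0.0114 39.3 toolz [-0.001 -0.    -1.   ]
((158.24615478515625, 285.0307922363281), (91.53762817382812, 86.82431030273438), 7.125016689300537) [[107.4000015258789, 322.3999938964844], [118.19999694824219, 236.3000030517578], [209.0, 247.60000610351562], [198.3000030517578, 333.79998779296875]]
((478.8708190917969, 259.1067199707031), (88.40293884277344, 92.34241485595703), 88.31531524658203) [[431.3999938964844, 216.3000030517578], [523.7000122070312, 213.60000610351562], [526.2999877929688, 301.8999938964844], [434.0, 304.6000061035156]]
```

Emit:
shift_gripper --pt "-0.5 0.15 0 0" --pt "-1 0.15 0 0" --pt "-1.5 0.15 0 0" --pt "-2 0.15 0 0" --pt "-2.25 0.15 0 0" --pt "-2.25 0.15 0 0" --pt "-2 0.15 0 0" --pt "-1.5 0.15 0 0" --pt "-1.25 0.15 0 0" --pt "-0.75 0.15 0 0" --pt "-0.4 0.15 0 0" --pt "0 0 0 0" --pt "0 0 0 0" --force 20

```text
time: 7.58
tool_pos: [0.5223, -0.3184, 0.2603]
orientation: [0.703, 0.711, 0.0, -0.0]
ft_force: [0.0, 0.6, -2.6]
grip_width: 0.0112
grip_force: 39.3
```

```bash
python3 rel.py 0.5215 -0.32 0.19 0.5
```

Run:
```python
from h import *
for n in('wrist','side'): cv2.imwrite(f'pics/{n}2.png',imaging.get_image(n)[:,:,::-1])
a=cv2.imread('pics/wrist2.png');b=cv2.imread('pics/side2.png')[80:320,300:620]
cv2.imwrite('pics/c2.png',np.hstack([cv2.resize(a,(480,360)),cv2.resize(b,(320,240)) if 0 else cv2.copyMakeBorder(b,0,120,0,0,cv2.BORDER_CONSTANT)]))
```

```text
t 7.58 pos [ 0.5223 -0.3184  0.2603] d tool [-0.0016 -0.0008  0.0703] turn 0.0018 F [ 0.   0.6 -2.6] q [ 0.94  0.36 -0.57  1.66  0.21  1.18  0.33] grip 0.0112 39.3 toolz [-0.     0.001 -1.   ]
```

View pics/c2.png

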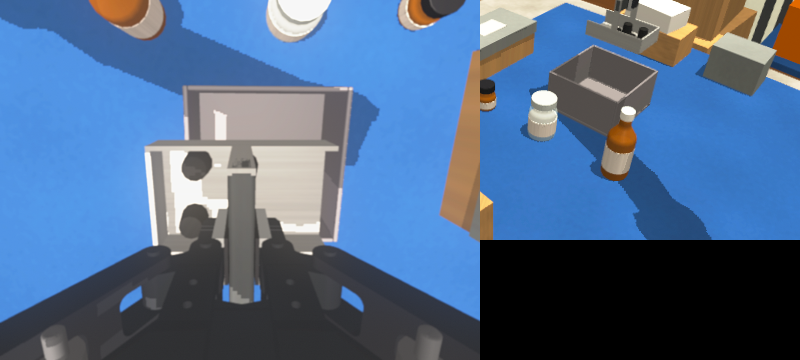

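The wrist view shows all four stoppers still in the tray. The bin's far (+y) rim corners are at about (245,117) and (469,117) in full-image pixels.

Run:
```python
from h import *
print(plane('wrist',[(245,116),(469,117)],.09).round(4))
print(plane('top',[(434,216.5),(523,215),(525.5,301),(436,303)],.09).round(4))
```

```text
[[ 0.4638 -0.2416  0.09  ]
 [ 0.6294 -0.2407  0.09  ]]
[[ 0.6324 -0.2262  0.09  ]
 [ 0.6369 -0.4107  0.09  ]
 [ 0.4627 -0.4071  0.09  ]
 [ 0.46   -0.2256  0.09  ]]
```

Emit:
shift_gripper --pt "0 0 1 0" --pt "0 0 1.5 0" --pt "0 0 1 0" --pt "0 0 0.5 0" --pt "0 0 0 0" --pt "0 0 0 0" --jaw 0 --force 20

```text
time: 8.43
tool_pos: [0.5228, -0.3205, 0.1814]
orientation: [0.704, 0.71, 0.0, 0.001]
ft_force: [0.1, 0.9, -2.7]
grip_width: 0.0112
grip_force: 39.3
```

```bash
python3 rel.py 0.5215 -0.32 0.1706 0.5
```

```text
t 8.43 pos [ 0.5228 -0.3205  0.1814] d tool [ 0.0005 -0.0013  0.0108] turn -0.0006 F [ 0.1  0.9 -2.7] q [ 0.92  0.44 -0.55  1.73  0.26  1.04  0.29] grip 0.0112 39.3 toolz [ 0.002 -0.001 -1.   ]
```

Emit:
shift_gripper --pt "0 -0.05 0.3 0" --pt "0 0 0.25 0" --pt "0 0 0 0"

```text
time: 8.8
tool_pos: [0.5213, -0.3205, 0.1704]
orientation: [0.704, 0.71, -0.0, 0.001]
ft_force: [-1.0, 0.6, 2.9]
grip_width: 0.0113
grip_force: 40.2
```

Emit:
shift_gripper --pt "0 0.175 0.1 0" --pt "0 0.175 0.15 0" --pt "0 0 0 0"

```text
time: 9.18
tool_pos: [0.5262, -0.3209, 0.167]
orientation: [0.705, 0.71, -0.003, -0.002]
ft_force: [-5.2, 2.7, 14.8]
grip_width: 0.0113
grip_force: 62.2
```

```bash
python3 rel.py 0.5215 -0.32 0.1706 0.5
```

```text
t 9.18 pos [ 0.5262 -0.3209  0.167 ] d tool [ 0.0009 -0.0047 -0.0036] turn -0.0014 F [-5.2  2.7 14.8] q [ 0.91  0.47 -0.54  1.73  0.28  1.03  0.28] grip 0.0113 62.2 toolz [-0.006 -0.002 -1.   ]
```

Emit:
shift_gripper --pt "0 0.175 0.125 0" --pt "0 0.175 0.15 0" --pt "0 0 0 0"

```text
time: 9.55
tool_pos: [0.5333, -0.3218, 0.1629]
orientation: [0.705, 0.71, -0.003, -0.001]
ft_force: [-6.7, 1.2, 18.2]
grip_width: 0.0112
grip_force: 93.8
```

Emit:
shift_gripper --pt "0 0 0 0" --pt "0 0 0 0" --pt "0 0 0 0" --jaw 0 --force 20

```text
time: 9.93
tool_pos: [0.5333, -0.3218, 0.1629]
orientation: [0.705, 0.71, -0.003, -0.001]
ft_force: [-6.6, 1.2, 18.7]
grip_width: 0.0115
grip_force: 93.3
```

```bash
python3 rel.py 0.5215 -0.32 0.1706 0.5
```

```text
t 9.93 pos [ 0.5333 -0.3218  0.1629] d tool [ 0.0018 -0.0118 -0.0076] turn -0.0018 F [-6.6  1.2 18.7] q [ 0.9   0.48 -0.54  1.72  0.29  1.03  0.27] grip 0.0115 93.3 toolz [-0.005 -0.004 -1.   ]
```

Run:
```python
from h import *
a=imaging.get_image('side')[:,:,::-1][30:210,350:510]; cv2.imwrite('pics/c3.png',cv2.resize(a,None,fx=3.3,fy=3.3,interpolation=cv2.INTER_CUBIC))
```

```text
(no output)
```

View pics/c3.png

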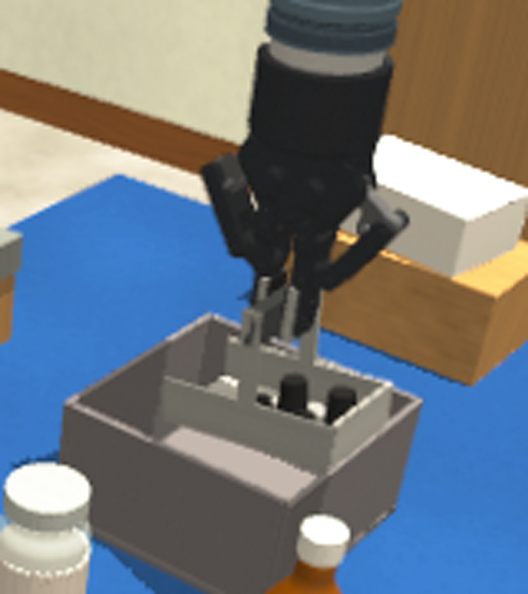

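The lip end has dropped (the wall's slope is 0.31 against the bin edge's 0.43), so the tray is turning about the rim, about 0.14 rad so far. I'll carry on along the arc.

Emit:
shift_gripper --pt "0 0.175 0.175 0" --pt "0 0.175 0.2 0" --pt "0 0.175 0.2 0" --pt "0 0 0 0"

```text
time: 10.48
tool_pos: [0.5467, -0.3224, 0.1531]
orientation: [0.705, 0.71, -0.001, 0.003]
ft_force: [2.9, -0.2, -3.1]
grip_width: 0.0113
grip_force: 49.4
```

Emit:
shift_gripper --pt "0 0.15 0.175 0" --pt "0 0.15 0.2 0" --pt "0 0 0 0" --pt "0 0 0 0"

```text
time: 10.98
tool_pos: [0.5509, -0.3195, 0.1386]
orientation: [0.704, 0.71, -0.0, -0.001]
ft_force: [0.6, 0.3, -2.7]
grip_width: 0.0113
grip_force: 49.4
```

```bash
python3 rel.py 0.5483 -0.32 0.144 0.5
```

Run:
```python
from h import *
a=imaging.get_image('side')[:,:,::-1][100:190,360:510];b=imaging.get_image('wrist')[:,:,::-1]; cv2.imwrite('pics/side4.png',a)
cv2.imwrite('pics/c4.png',np.hstack([cv2.resize(a,(450,270),interpolation=cv2.INTER_CUBIC),cv2.resize(b,(350,270))]))
```

```text
t 10.97 pos [ 0.5509 -0.3195  0.1386] d tool [-0.0004 -0.0026 -0.0054] turn -0.0005 F [ 0.6  0.3 -2.7] q [ 0.87  0.53 -0.52  1.7   0.31  1.    0.24] grip 0.0113 49.4 toolz [-0.001  0.001 -1.   ]
```

View pics/c4.png

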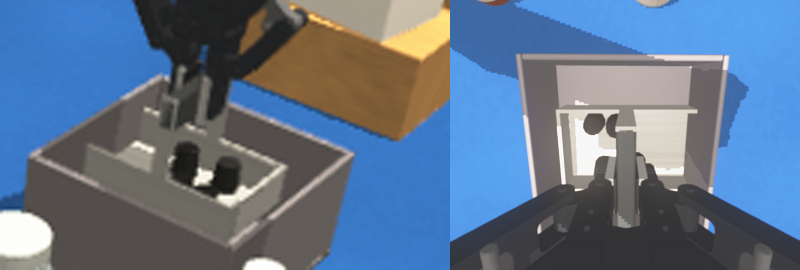

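The tray has slipped off the rim and is now inside the bin, with all the stoppers still in it; the contact point was too near its -x end. I'll raise it clear and check its tilt. Then I'll try again with the rim contact farther in, about 45 mm from the tray's centre.

Units first: shifts go in units of 20 mm and turns go in units of 0.2 rad. So -0.02 m is -1, -0.012 m is -0.6.

Emit:
shift_gripper --pt "0 0 -0.5 0" --pt "0 0 -1 0" --pt "0 0 -1 0" --pt "0 0 -0.5 0" --pt "0 -0.3 0 0" --pt "0 -0.6 0 0" --pt "0 -0.6 0 0" --pt "0 -0.3 0 0" --pt "0 0 0 0" --pt "0 0 0 0"

```text
time: 12.32
tool_pos: [0.5157, -0.3201, 0.1999]
orientation: [0.704, 0.71, 0.0, 0.0]
ft_force: [-0.2, 0.3, -2.4]
grip_width: 0.0116
grip_force: 49.4
```

```bash
python3 rel.py 0.514 -0.32 0.176 0.5
```

Run:
```python
from h import *
a=imaging.get_image('side')[:,:,::-1][60:170,370:520]; cv2.imwrite('pics/c5.png',cv2.resize(a,None,fx=4,fy=4,interpolation=cv2.INTER_CUBIC))
```

```text
t 12.32 pos [ 0.5157 -0.3201  0.1999] d tool [ 0.0001 -0.0017  0.0239] turn -0.0005 F [-0.2  0.3 -2.4] q [ 0.94  0.41 -0.55  1.73  0.24  1.07  0.31] grip 0.0116 49.4 toolz [ 0.001  0.    -1.   ]
```

View pics/c5.png

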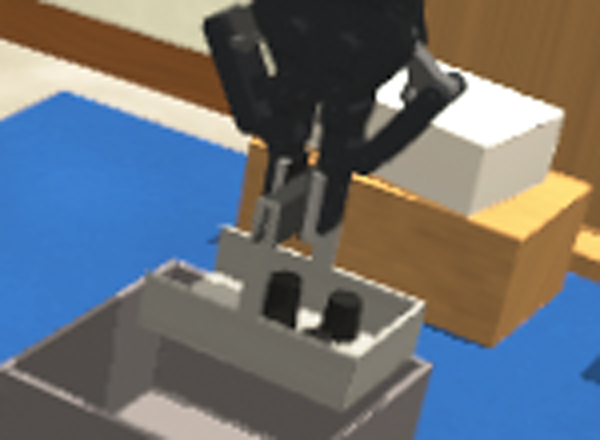

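The tray hangs about level again with its four stoppers in it: the wall slope is 0.44 against the bin edge's 0.43. Next is the second attempt, with the contact at 45 mm.

Emit:
shift_gripper --pt "0 -0.1 0.5 0" --pt "0 0 0.6 0" --pt "0 0 0.3 0" --pt "0 0 0 0"

```text
time: 12.88
tool_pos: [0.5133, -0.3201, 0.1712]
orientation: [0.704, 0.71, -0.0, -0.0]
ft_force: [0.2, -0.6, -1.4]
grip_width: 0.0112
grip_force: 49.4
```

Emit:
shift_gripper --pt "0 0.2 0.15 0" --pt "0 0.2 0.15 0" --pt "0 0.175 0.15 0" --pt "0 0.175 0.175 0" --pt "0 0 0 0"

```text
time: 13.5
tool_pos: [0.5272, -0.322, 0.1651]
orientation: [0.705, 0.71, -0.004, -0.001]
ft_force: [-7.9, 1.6, 23.0]
grip_width: 0.0112
grip_force: 86.6
```

```bash
python3 rel.py 0.5291 -0.32 0.1601 0.5
```

```text
t 13.5 pos [ 0.5272 -0.322   0.1651] d tool [0.002 0.002 0.005] turn -0.0018 F [-7.9  1.6 23. ] q [ 0.9   0.47 -0.54  1.73  0.28  1.03  0.27] grip 0.0112 86.6 toolz [-0.006 -0.004 -1.   ]
```

Converted, 0.005 m is 0.25, 0.004 m is 0.2.

Emit:
shift_gripper --pt "0 0.15 0.2 0" --pt "0 0.15 0.25 0" --pt "0 0 0 0"

```text
time: 13.88
tool_pos: [0.5351, -0.3228, 0.1594]
orientation: [0.705, 0.71, -0.004, 0.002]
ft_force: [-8.4, 3.1, 32.1]
grip_width: 0.0111
grip_force: 132.8
```

```bash
python3 rel.py 0.5291 -0.32 0.1601 0.5
```

```text
t 13.88 pos [ 0.5351 -0.3228  0.1594] d tool [ 0.0028 -0.006  -0.0007] turn -0.0015 F [-8.4  3.1 32.1] q [ 0.89  0.49 -0.53  1.72  0.29  1.02  0.26] grip 0.0111 132.8 toolz [-0.003 -0.007 -1.   ]
```

Emit:
shift_gripper --pt "0 0.125 0.2 0" --pt "0 0.125 0.2 0" --pt "0 0 0 0"

```text
time: 14.25
tool_pos: [0.5417, -0.3233, 0.1533]
orientation: [0.705, 0.71, -0.003, 0.004]
ft_force: [-2.2, 1.4, 21.2]
grip_width: 0.0116
grip_force: 152.3
```

```bash
python3 rel.py 0.5358 -0.32 0.1537 0.5
```

```text
t 14.25 pos [ 0.5417 -0.3233  0.1533] d tool [ 0.0034 -0.0059 -0.0004] turn -0.0015 F [-2.2  1.4 21.2] q [ 0.88  0.5  -0.53  1.71  0.3   1.01  0.25] grip 0.0116 152.3 toolz [ 0.001 -0.009 -1.   ]
```

Converted, 0.004 m is 0.2.

Emit:
shift_gripper --pt "0 0 0.2 0" --pt "0 0 0.2 0" --pt "0 0 0 0"

```text
time: 14.62
tool_pos: [0.5465, -0.3233, 0.1466]
orientation: [0.704, 0.71, 0.0, 0.008]
ft_force: [-1.9, 0.8, 34.1]
grip_width: 0.0135
grip_force: 152.7
```

Emit:
shift_gripper --pt "0 0.05 0.2 0" --pt "0 0.05 0.2 0" --pt "0 0 0 0"

```text
time: 15.0
tool_pos: [0.551, -0.3233, 0.1397]
orientation: [0.704, 0.71, 0.002, 0.01]
ft_force: [4.1, -1.0, 21.8]
grip_width: 0.0144
grip_force: 156.5
```

```bash
python3 rel.py 0.5418 -0.32 0.1467 0.5
```

```text
t 15.0 pos [ 0.551  -0.3233  0.1397] d tool [ 0.0033 -0.009  -0.0072] turn 0.0006 F [ 4.1 -1.  21.8] q [ 0.87  0.52 -0.53  1.71  0.31  0.97  0.24] grip 0.0144 156.5 toolz [ 0.018 -0.012 -1.   ]
```

Converted, 0.004 m is 0.2, -0.001 m is -0.05.

Emit:
shift_gripper --pt "0 -0.1 0.2 0" --pt "0 -0.05 0.2 0" --pt "0 0 0 0" --pt "0 0 0 0"

```text
time: 15.5
tool_pos: [0.5539, -0.3232, 0.1337]
orientation: [0.703, 0.711, 0.006, 0.015]
ft_force: [9.0, 0.7, 31.7]
grip_width: 0.016
grip_force: 152.4
```

```bash
python3 rel.py 0.5418 -0.32 0.1467 0.5
```

Run:
```python
from h import *
a=imaging.get_image('side')[:,:,::-1]; cv2.imwrite('pics/side6.png',a); a=a[90:190,360:500];b=imaging.get_image('top')[:,:,::-1]; cv2.imwrite('pics/top6.png',b); b=b[205:315,420:540]
cv2.imwrite('pics/c6.png',np.hstack([cv2.resize(a,(448,320),interpolation=cv2.INTER_CUBIC),cv2.resize(b,(349,320),interpolation=cv2.INTER_CUBIC)]))
```

```text
t 15.5 pos [ 0.5539 -0.3232  0.1337] d tool [ 0.0032 -0.0116 -0.0134] turn 0.0022 F [ 9.   0.7 31.7] q [ 0.87  0.53 -0.53  1.72  0.32  0.95  0.24] grip 0.016 152.4 toolz [ 0.03  -0.013 -0.999]
```

View pics/c6.png

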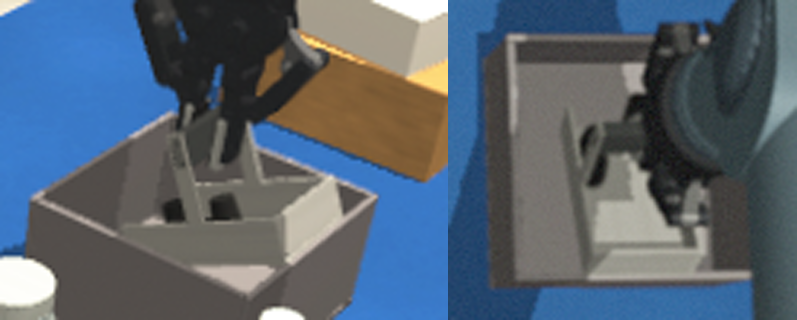

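Converted, 0.003 m is 0.15, -0.001 m is -0.05.

Emit:
shift_gripper --pt "0 -0.05 0.15 0" --pt "0 0 0.15 0" --pt "0 0 0 0" --pt "0 0 0 0"

```text
time: 16.1
tool_pos: [0.5557, -0.3232, 0.1303]
orientation: [0.703, 0.711, 0.007, 0.018]
ft_force: [9.8, 1.2, 38.3]
grip_width: 0.0161
grip_force: 153.1
```

```bash
python3 rel.py 0.5418 -0.32 0.1467 0.5
```

Create blobs.py:
```python
from h import *
import sys
def blobs(n,im,x0,y0,x1,y1):
    g=im[y0:y1,x0:x1].max(2); b=(g<60).astype(np.uint8)
    k,l,st,ce=cv2.connectedComponentsWithStats(b)
    print(n,[(int(s[4]),(c+[x0,y0]).round(0).tolist()) for s,c in zip(st[1:],ce[1:]) if s[4]>6])
if len(sys.argv)>1:
    a=imaging.get_image('side'); cv2.imwrite(f'pics/side{sys.argv[1]}.png',a[:,:,::-1]); blobs('side',a,365,100,490,200)
    a=imaging.get_image('top'); cv2.imwrite(f'pics/top{sys.argv[1]}.png',a[:,:,::-1]); blobs('top',a,436,214,524,302)
    a=imaging.get_image('wrist'); cv2.imwrite(f'pics/wr{sys.argv[1]}.png',a[:,:,::-1])
```

```bash
python3 blobs.py 7; python3 -c "
from blobs import *
for n,w in(('side',(365,100,490,200)),('top',(436,214,524,302))): blobs(n+'6',cv2.imread(f'pics/{n}6.png'),*w)"
```

```text
t 16.1 pos [ 0.5557 -0.3232  0.1303] d tool [ 0.0031 -0.0132 -0.0169] turn 0.0035 F [ 9.8  1.2 38.3] q [ 0.87  0.53 -0.52  1.72  0.32  0.94  0.24] grip 0.0161 153.1 toolz [ 0.035 -0.015 -0.999]
side [(1079, [429.0, 114.0]), (25, [413.0, 158.0])]
top [(964, [493.0, 248.0]), (257, [514.0, 229.0]), (138, [463.0, 235.0])]
side6 [(1030, [430.0, 113.0]), (60, [429.0, 155.0]), (39, [414.0, 155.0])]
top6 [(967, [493.0, 250.0]), (270, [514.0, 228.0]), (23, [467.0, 252.0])]
```

Converted, 0.003 m is 0.15, -0.001 m is -0.05.

Emit:
shift_gripper --pt "0 -0.05 0.15 0" --pt "0 0 0 0" --pt "0 0 0 0" --pt "0 0 0 0" --pt "0 0 0 0"

```text
time: 16.88
tool_pos: [0.5563, -0.3232, 0.1287]
orientation: [0.703, 0.711, 0.008, 0.019]
ft_force: [10.2, 1.9, 41.7]
grip_width: 0.0167
grip_force: 153.1
```

```bash
python3 rel.py 0.5418 -0.32 0.1467 0.5;python3 blobs.py 8
```

Run:
```python
from h import *
a=cv2.imread('pics/top8.png')[205:315,420:540];b=cv2.imread('pics/wr8.png')[0:360,120:560]
cv2.imwrite('pics/c8.png',np.hstack([cv2.resize(a,(390,360),interpolation=cv2.INTER_CUBIC),cv2.resize(b,(400,360))]))
```

```text
t 16.88 pos [ 0.5563 -0.3232  0.1287] d tool [ 0.003  -0.0138 -0.0185] turn 0.004 F [10.2  1.9 41.7] q [ 0.87  0.53 -0.52  1.72  0.32  0.93  0.24] grip 0.0167 153.1 toolz [ 0.038 -0.016 -0.999]
side [(1113, [428.0, 114.0]), (27, [413.0, 158.0])]
top [(1205, [497.0, 244.0]), (141, [463.0, 235.0])]
```

Run:
```python
from h import *
print(plane('top',[(463,235)],.02).round(3),plane('side',[(413,158)],.03).round(3),plane('side',[(413,158)],.06).round(3))
print(tri([(ray('top',[(463,235)])[0],ray('top',[(463,235)])[1][0]),(ray('side',[(413,158)])[0],ray('side',[(413,158)])[1][0])]))
for i in ('0','6','7','8'):
    im=cv2.imread(f'pics/top{i}.png'); g=im[220:270,440:500].max(2)
    k,l,st,ce=cv2.connectedComponentsWithStats((g<70).astype(np.uint8))
    print(i,[(s.tolist(),(c+[440,220]).round(0).tolist()) for s,c in zip(st[1:],ce[1:]) if s[4]>6])
im=cv2.imread('pics/wr8.png'); g=im[60:330,120:560].max(2); k,l,st,ce=cv2.connectedComponentsWithStats((g<60).astype(np.uint8))
print('wr',[(s.tolist(),(c+[120,60]).round(0).tolist()) for s,c in zip(st[1:],ce[1:]) if s[4]>40])
```

```text
[[ 0.608 -0.301  0.02 ]] [[ 0.598 -0.371  0.03 ]] [[ 0.574 -0.328  0.06 ]]
(array([ 0.57964773, -0.29616802,  0.07622768]), np.float64(0.019968313550234172))
0 [([0, 36, 1, 14, 14], [440.0, 262.0])]
6 [([4, 0, 56, 50, 1059], [484.0, 241.0]), ([25, 28, 6, 11, 35], [468.0, 253.0]), ([0, 34, 1, 10, 10], [440.0, 258.0])]
7 [([4, 0, 56, 50, 1213], [481.0, 240.0]), ([0, 37, 2, 13, 14], [440.0, 263.0])]
8 [([4, 0, 56, 50, 1226], [481.0, 240.0]), ([0, 33, 1, 17, 17], [440.0, 261.0])]
wr [([268, 133, 7, 29, 122], [391.0, 207.0]), ([239, 183, 6, 27, 67], [361.0, 255.0])]
```

View pics/c8.png

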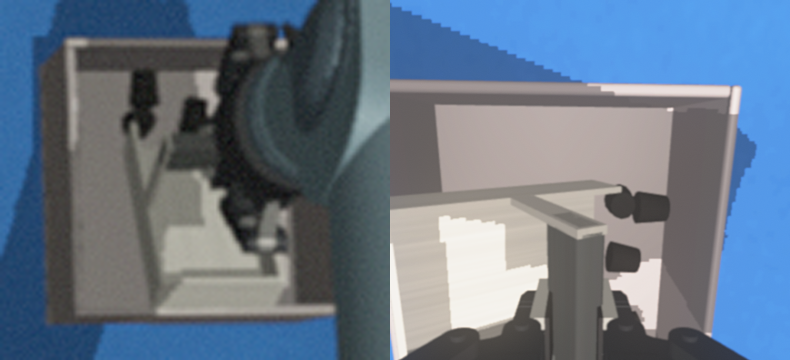

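Three stoppers are visible on the bin floor past the lip, at (145,85), (137,125) and (195,110) in the left crop. The near half of the tray is empty. I'll lift out, let go of the load and count again numerically.

Converted, -0.03 m is -1.5, -0.025 m is -1.25.

Emit:
shift_gripper --pt "0 0 -0.5 0" --pt "0 0 -0.75 0" --pt "0 0 -1 0" --pt "0 0 -1.5 0" --pt "0 0 -1.5 0" --pt "0 0 -1.25 0" --pt "0 0 -0.5 0" --pt "0 0 0 0" --jaw 0 --force 60

```text
time: 18.02
tool_pos: [0.5361, -0.32, 0.2489]
orientation: [0.704, 0.71, -0.0, -0.0]
ft_force: [0.3, -0.1, -2.7]
grip_width: 0.0109
grip_force: 67.1
```

```bash
python3 rel.py 0.4857 -0.0135 0.26 0.5;python3 blobs.py 9
```

Run:
```python
from h import *
im=cv2.imread('pics/wr9.png'); g=im[:330,120:600].max(2); k,l,st,ce=cv2.connectedComponentsWithStats((g<70).astype(np.uint8))
print('wr',[(s.tolist(),(c+[120,0]).round(0).tolist()) for s,c in zip(st[1:],ce[1:]) if s[4]>60])
```

```text
t 18.02 pos [ 0.5361 -0.32    0.2489] d tool [ 0.3069 -0.048  -0.011 ] turn -0.001 F [ 0.3 -0.1 -2.7] q [ 0.92  0.39 -0.56  1.64  0.22  1.17  0.31] grip 0.0109 67.1 toolz [-0.  0. -1.]
side [(69, [415.0, 159.0]), (9, [407.0, 166.0])]
top [(1043, [514.0, 247.0]), (157, [463.0, 236.0])]
wr [([437, 0, 43, 17, 402], [576.0, 8.0]), ([254, 176, 46, 9, 193], [391.0, 182.0]), ([238, 292, 15, 9, 96], [364.0, 296.0]), ([230, 308, 40, 22, 506], [369.0, 321.0])]
```

Converted, 0.05 m is 2.5, 0.045 m is 2.25.

Emit:
shift_gripper --pt "0.75 -0.265 -0.55 0" --pt "1.5 -0.265 0 0" --pt "2.25 -0.265 0 0" --pt "2.5 -0.265 0 0" --pt "2.5 -0.265 0 0" --pt "2.25 -0.265 0 0" --pt "1.75 -0.265 0 0" --pt "1.25 -0.265 0 0" --pt "0.6 -0.265 0 0" --pt "0 0 0 0" --pt "0 0 0 0"

```text
time: 19.55
tool_pos: [0.4863, -0.015, 0.2603]
orientation: [0.705, 0.709, -0.0, 0.0]
ft_force: [-0.1, 0.2, -2.6]
grip_width: 0.011
grip_force: 67.0
```

```bash
python3 rel.py 0.4857 -0.0135 0.0806 0.5;python3 blobs.py 10
```

Run:
```python
from h import *
im=cv2.imread('pics/top10.png'); 
for th in (50,60,75):
    g=im[214:302,436:524].max(2); k,l,st,ce=cv2.connectedComponentsWithStats((g<th).astype(np.uint8))
    print(th,[(s.tolist(),(c+[436,214]).round(1).tolist()) for s,c in zip(st[1:],ce[1:]) if s[4]>15])
im=cv2.imread('pics/wr10.png'); g=im[:330,120:600].max(2); k,l,st,ce=cv2.connectedComponentsWithStats((g<60).astype(np.uint8))
print('wr',[(s.tolist(),(c+[120,0]).round(0).tolist()) for s,c in zip(st[1:],ce[1:]) if s[4]>60])
```

```text
t 19.55 pos [ 0.4863 -0.015   0.2603] d tool [ 0.0016 -0.0006  0.1797] turn -0.0027 F [-0.1  0.2 -2.6] q [ 0.68  0.12 -0.77  1.94  0.09  1.12 -0.12] grip 0.011 67.0 toolz [ 0.    -0.001 -1.   ]
side [(1227, [379.0, 122.0]), (68, [416.0, 159.0])]
top [(145, [463.0, 236.0]), (13, [518.0, 230.0]), (7, [510.0, 229.0]), (7, [514.0, 231.0]), (82, [504.0, 238.0]), (75, [480.0, 240.0]), (8, [518.0, 238.0]), (11, [438.0, 241.0]), (16, [519.0, 247.0]), (8, [439.0, 250.0]), (8, [519.0, 257.0]), (9, [512.0, 267.0]), (14, [439.0, 275.0]), (7, [512.0, 274.0]), (12, [517.0, 276.0]), (9, [512.0, 285.0]), (7, [514.0, 290.0]), (7, [514.0, 296.0])]
50 [([23, 12, 9, 21, 121], [462.9, 236.0]), ([63, 19, 11, 10, 71], [503.5, 237.8]), ([40, 22, 7, 10, 59], [479.3, 240.3])]
60 [([22, 12, 10, 21, 145], [462.8, 235.9]), ([63, 19, 13, 10, 82], [503.8, 238.0]), ([40, 21, 8, 11, 75], [479.6, 240.4]), ([81, 30, 4, 9, 16], [519.2, 246.9])]
75 [([0, 5, 6, 83, 403], [438.0, 264.1]), ([8, 6, 18, 6, 38], [451.2, 221.1]), ([27, 6, 60, 78, 1129], [510.5, 252.8]), ([12, 8, 20, 25, 194], [461.7, 233.8]), ([39, 21, 9, 11, 80], [479.5, 240.3])]
wr []
```

All four stoppers are now in the bin (blobs of 145 px, meaning two touching, plus 82 and 75 px). I'll set the tray flat on its old spot and re-grip it, to remove any tilt from the tipping.

Converted, 0.045 m is 2.25, 0.04 m is 2.

Emit:
shift_gripper --pt "0.05 0 1 0" --pt "0 0 2 0" --pt "0 0 2.25 0" --pt "0 0 1.75 0" --pt "0 0 1 0" --pt "0 0 0.6 0" --pt "0 0 0.25 0" --pt "0 0 0 0"

```text
time: 20.7
tool_pos: [0.487, -0.0125, 0.0839]
orientation: [0.704, 0.71, 0.0, 0.001]
ft_force: [0.4, -0.2, -1.3]
grip_width: 0.0112
grip_force: 67.0
```

Emit:
shift_gripper --pt "0 0 0 0" --pt "0 0 0.1 0" --pt "0 0 0 0" --pt "0 0 0 0" --jaw 0.04

```text
time: 21.2
tool_pos: [0.4864, -0.0124, 0.0815]
orientation: [0.704, 0.71, 0.0, 0.0]
ft_force: [-0.8, 0.7, 0.1]
grip_width: 0.0402
grip_force: 0.0
```

```bash
python3 rel.py 0.4857 -0.0135 0.0806 0.5
```

```text
t 21.2 pos [ 0.4864 -0.0124  0.0815] d tool [-0.0011 -0.0007  0.0009] turn -0.0006 F [-0.8  0.7  0.1] q [ 0.55  0.4  -0.68  2.08  0.36  0.77 -0.35] grip 0.0402 0.0 toolz [ 0. -0. -1.]
```

Emit:
shift_gripper --pt "0 0 0 0" --pt "0 0 0 0" --pt "0 0 0 0" --pt "0 0 0 0" --pt "0 0 0 0" --jaw 0 --force 60

```text
time: 21.82
tool_pos: [0.4864, -0.0124, 0.0814]
orientation: [0.704, 0.71, 0.0, 0.0]
ft_force: [-0.2, 0.1, 2.3]
grip_width: 0.0112
grip_force: 59.0
```

```bash
python3 rel.py 0.4857 -0.0135 0.26 0.5
```

```text
t 21.82 pos [ 0.4864 -0.0124  0.0814] d tool [-0.0011 -0.0006 -0.1786] turn -0.0007 F [-0.2  0.1  2.3] q [ 0.55  0.4  -0.68  2.08  0.36  0.77 -0.35] grip 0.0112 59.0 toolz [ 0. -0. -1.]
```

Level and freshly gripped. Next I'll measure the recess mouth from both views.

Create case.py:
```python
from h import *
R={}
for n,(x0,y0,x1,y1),cen in (('top',(95,225,220,345),(180,288)),('side',(85,300,285,480),(205,375))):
    im=cv2.imread(f'pics/{n}0.png'); hsv=cv2.cvtColor(im,cv2.COLOR_BGR2HSV)
    print(n,'wood',hsv[cen[1],cen[0]])
    b=((hsv[...,1]<62)&(hsv[...,2]>110)).astype(np.uint8); m=np.zeros_like(b); m[y0:y1,x0:x1]=b[y0:y1,x0:x1]
    cs,h=cv2.findContours(m,cv2.RETR_CCOMP,cv2.CHAIN_APPROX_NONE)
    for i,c in enumerate(cs):
        if cv2.contourArea(c)>300: print(' hole' if h[0][i][3]>=0 else ' outer',cv2.contourArea(c),cv2.approxPolyDP(c,6,True).reshape(-1,2).tolist())
```

```bash
python3 case.py
```

Run:
```python
import cv2
a=cv2.cvtColor(cv2.imread('pics/top0.png'),cv2.COLOR_BGR2HSV)
print([a[290,x].tolist() for x in range(108,216,4)]); print([a[y,175].tolist() for y in range(236,344,4)])
```

```text
top wood [ 18 125 210]
 outer 7109.5 [[121, 239], [108, 321], [193, 332], [203, 248]]
 hole 3170.5 [[155, 251], [200, 258], [190, 323], [145, 317]]
side wood [ 22 132 253]
 outer 14720.0 [[205, 310], [131, 354], [115, 353], [94, 376], [152, 471], [273, 385]]
 hole 761.5 [[161, 398], [175, 424], [152, 441], [134, 413], [146, 423], [157, 420]]
 hole 732.0 [[133, 355], [146, 381], [125, 396], [107, 369], [130, 373]]
 hole 6143.0 [[206, 318], [260, 381], [199, 424], [150, 352]]
[[106, 163, 156], [112, 74, 151], [13, 19, 162], [13, 52, 171], [12, 83, 126], [20, 14, 106], [19, 23, 124], [14, 20, 166], [18, 19, 163], [16, 17, 162], [14, 18, 155], [17, 26, 69], [19, 124, 214], [18, 125, 210], [18, 126, 208], [18, 121, 212], [18, 120, 210], [19, 128, 209], [19, 123, 215], [19, 122, 213], [19, 127, 209], [18, 122, 211], [15, 18, 169], [17, 134, 139], [111, 112, 132], [106, 172, 156], [106, 177, 153]]
[[105, 175, 156], [105, 169, 157], [112, 78, 114], [16, 20, 166], [16, 21, 156], [19, 124, 216], [19, 123, 211], [19, 122, 213], [19, 123, 211], [18, 119, 212], [19, 123, 216], [18, 125, 213], [18, 125, 213], [18, 127, 207], [18, 123, 211], [19, 123, 213], [18, 123, 210], [18, 127, 209], [18, 126, 205], [18, 123, 210], [19, 126, 211], [17, 131, 150], [20, 14, 169], [16, 35, 177], [105, 184, 154], [106, 169, 157], [105, 175, 153]]
```

Run:
```python
from h import *
t=[(155,251),(200,258),(190,323),(145,317)]; s=[(150,352),(206,318),(260,381),(199,424)]
ct,dt=ray('top',t); cs,ds=ray('side',s); P=[]
for a,b in zip(dt,ds):
    p,e=tri([(ct,a),(cs,b)]); P.append(p); print(p.round(4),round(e,4))
for nm,P in (('tri',np.array(P)),('top',plane('top',t,.045)),('side',plane('side',s,.045))):
    L=[np.linalg.norm(P[i]-P[(i+1)%4]) for i in range(4)]; e=(P[0]-P[3]); f=P[1]-P[2]; g=e+f
    print(nm,'centre',P.mean(0).round(4),'sides',np.round(L,3),'yaw',[round(np.degrees(np.arctan2(v[1],v[0])),2) for v in (e,f)])
o=plane('top',[(121,239),(108,321),(193,332),(203,248)],.045); print('outer',o.round(4).tolist(),o.mean(0))
d=np.degrees([np.arctan2(*(o[0]-o[1])[1::-1]),np.arctan2(*(o[3]-o[2])[1::-1])]);print(d)
```

```text
[0.5679 0.3434 0.046 ] 0.0007
[0.555  0.2491 0.0487] 0.0029
[0.4206 0.2645 0.0448] 0.0003
[0.4313 0.3593 0.0434] 0.0004
tri centre [0.4937 0.3041 0.0457] sides [0.095 0.135 0.095 0.137] yaw [np.float64(-6.64), np.float64(-6.55)]
top centre [0.4931 0.3034 0.045 ] sides [0.097 0.134 0.095 0.137] yaw [np.float64(-6.46), np.float64(-7.11)]
side centre [0.4953 0.3045 0.045 ] sides [0.095 0.14  0.096 0.139] yaw [np.float64(-6.63), np.float64(-6.23)]
outer [[0.5926, 0.418, 0.045], [0.4213, 0.4374, 0.045], [0.4022, 0.2576, 0.045], [0.5742, 0.2421, 0.045]] [0.49760145 0.33875211 0.045     ]
[-6.48254768 -5.14467686]
```

The recess centre is at (0.4945, 0.304), its mouth height comes out at 45.7 mm (45 given), the sides measure 95 × 137 mm, and the yaw is -6.6°. All of that fits the given sizes, so I'll lift.

Converted, -0.045 m is -2.25, -0.04 m is -2.

Emit:
shift_gripper --pt "0 0 -0.5 0" --pt "0 0 -1.5 0" --pt "0 0 -2 0" --pt "0 0 -2.25 0" --pt "0 0 -1.75 0" --pt "0 0 -1 0" --pt "0 0 -0.5 0" --pt "0 0 0 0"

```text
time: 22.82
tool_pos: [0.486, -0.0125, 0.2713]
orientation: [0.704, 0.71, -0.0, 0.0]
ft_force: [-0.1, -0.3, -2.8]
grip_width: 0.0109
grip_force: 58.8
```

```bash
python3 rel.py 0.495 0.304 0.27 -6.6
```

```text
t 22.82 pos [ 0.486  -0.0125  0.2713] d tool [0.3164 0.0115 0.0012] turn 0.1232 F [-0.1 -0.3 -2.8] q [ 0.7   0.11 -0.79  1.93  0.09  1.14 -0.12] grip 0.0109 58.8 toolz [ 0. -0. -1.]
```

Converted, 0.05 m is 2.5, 0.045 m is 2.25, 0.063 rad is 0.315.

Emit:
shift_gripper --pt "0.75 0.05 0 0" --pt "1.5 0.05 0 0" --pt "2.25 0.05 0 0" --pt "2.5 0.1 0 0" --pt "2.5 0.1 0 0" --pt "2.25 0.1 0 0" --pt "2 0.05 0 0" --pt "1.3 0.05 0 0" --pt "0.75 0.05 0 0" --pt "0 0 0 0.3" --pt "0 0 0 0.315" --pt "0 0 0 0" --pt "0 0 0 0"

```text
time: 24.45
tool_pos: [0.4955, 0.3032, 0.2708]
orientation: [0.746, 0.665, -0.0, -0.0]
ft_force: [0.9, 0.6, -2.5]
grip_width: 0.0108
grip_force: 58.7
```

```bash
python3 rel.py 0.495 0.304 0.138 -6.6
```

```text
t 24.45 pos [0.4955 0.3032 0.2708] d tool [ 0.0008 -0.0005  0.1328] turn 0.0006 F [ 0.9  0.6 -2.5] q [ 0.12  0.37 -0.9   1.71  0.31  1.21 -0.97] grip 0.0108 58.7 toolz [-0.001 -0.001 -1.   ]
```

Run:
```python
from h import *
a=cv2.imread('pics/wrist2.png',0); b=imaging.get_image('wrist'); cv2.imwrite('pics/wr11.png',b[:,:,::-1]); b=cv2.cvtColor(b,cv2.COLOR_RGB2GRAY)
ea,eb=[cv2.Sobel(cv2.GaussianBlur(x,(3,3),0),cv2.CV_32F,0,1)for x in(a,b)]
for nm,(x0,y0,x1,y1) in dict(wallL=(200,175,290,215),post=(300,180,345,240),wallR=(360,175,460,215),bar=(300,230,345,300)).items():
    for k,(p,q) in dict(grey=(a,b),edge=(ea,eb)).items():
        m=25; r=cv2.matchTemplate(q[y0-m:y1+m,x0-m:x1+m],p[y0:y1,x0:x1],cv2.TM_CCOEFF_NORMED); _,v,_,l=cv2.minMaxLoc(r); print(nm,k,round(v,2),l[0]-m,l[1]-m)
```

```text
wallL grey 0.36 12 -2
wallL edge 0.63 10 -3
post grey 0.81 0 -3
post edge 0.7 0 -3
wallR grey 0.93 0 -2
wallR edge 0.95 -1 -2
bar grey 0.92 0 -1
bar edge 0.65 1 -1
```

Compared with before the tipping, the tray has shifted in the gripper by only 2–3 px (about 1 mm). Both ends moved equally, so it is level and centred. Descending to the hover.

Converted, 0.035 m is 1.75, 0.03 m is 1.5.

Emit:
shift_gripper --pt "0.05 0 0.75 0" --pt "0 0 1.5 0" --pt "0 0 1.75 0" --pt "0 0 1.25 0" --pt "0 0 0.75 0" --pt "0 0 0.4 0" --pt "0 0 0.2 0" --pt "0 0 0 0" --pt "0 0 0 0" --pt "0 0 0 0"

```text
time: 25.75
tool_pos: [0.4961, 0.3049, 0.14]
orientation: [0.747, 0.665, 0.001, 0.0]
ft_force: [-0.1, 0.2, -3.2]
grip_width: 0.0111
grip_force: 58.6
```

```bash
python3 rel.py 0.495 0.304 0.138 -6.6
```

Run:
```python
from h import *
for n in ('top','side'):
    a=imaging.get_image(n)[:,:,::-1]; cv2.imwrite(f'pics/{n}12.png',a); o=cv2.imread(f'pics/{n}0.png')
    # bin stoppers and bystanders unmoved?
    if n=='top':
        g=a[214:302,436:508].max(2); k,l,st,ce=cv2.connectedComponentsWithStats((g<60).astype(np.uint8))
        print([(int(s[4]),(c+[436,214]).round(1).tolist()) for s,c in zip(st[1:],ce[1:]) if s[4]>15])
        # edges of visible recess wood around tray
        h=cv2.cvtColor(np.ascontiguousarray(a),cv2.COLOR_BGR2HSV); w=(h[...,1]>85)&(h[...,0]<26)&(h[...,2]>90)
        for y in (262,275,290,300,312): print(y,np.flatnonzero(w[y,140:215])+140)
```

```text
t 25.75 pos [0.4961 0.3049 0.14  ] d tool [-0.0011 -0.001   0.002 ] turn 0.0002 F [-0.1  0.2 -3.2] q [ 0.04  0.52 -0.82  1.82  0.45  0.99 -1.08] grip 0.0111 58.6 toolz [ 0.001  0.001 -1.   ]
[(138, [462.9, 236.0]), (68, [503.0, 237.8]), (67, [479.5, 240.3])]
262 [192 193 194 195 196 197 198 203 204 205 206]
275 [190 191 192 193 194 195 196 201 202 203 204]
290 [188 189 190 191 192 193 194 199 200 201 202]
300 [198 199 200 201]
312 []
```

Run:
```python
from h import *
y=np.radians(-6.6); ey=np.array([-np.sin(y),np.cos(y)]); ex=np.array([np.cos(y),np.sin(y)]); c=np.array([.4945,.304])
for px,z in (((191.5,262),.0885),((189.5,275),.0885),((187.5,290),.0885),((198.5,262),.045),((196.5,275),.045),((194.5,290),.045)):
    p=plane('top',[px],z)[0,:2]-c; print(px,z,'along',round(p@ex,4),'across',round(p@ey,4))
```

```text
(191.5, 262) 0.0885 along 0.0502 across -0.0432
(189.5, 275) 0.0885 along 0.0242 across -0.0431
(187.5, 290) 0.0885 along -0.0057 across -0.0435
(198.5, 262) 0.045 along 0.0564 across -0.0474
(196.5, 275) 0.045 along 0.0294 across -0.0472
(194.5, 290) 0.045 along -0.0015 across -0.0476
```

Run:
```python
from h import *
a=cv2.imread('pics/top12.png'); h=cv2.cvtColor(a,cv2.COLOR_BGR2HSV)
for y in (258,266): print(y,[(x,*h[y,x].tolist()) for x in list(range(138,166))+list(range(182,204))])
```

```text
258 [(138, 93, 55, 83), (139, 95, 53, 82), (140, 92, 49, 83), (141, 99, 51, 85), (142, 94, 52, 83), (143, 94, 58, 70), (144, 97, 67, 69), (145, 94, 60, 64), (146, 101, 55, 65), (147, 100, 63, 73), (148, 99, 66, 66), (149, 92, 61, 54), (150, 90, 40, 58), (151, 60, 10, 53), (152, 144, 24, 53), (153, 60, 7, 36), (154, 90, 38, 27), (155, 30, 11, 23), (156, 51, 54, 33), (157, 75, 9, 57), (158, 30, 13, 80), (159, 0, 4, 57), (160, 125, 35, 44), (161, 165, 33, 31), (162, 120, 16, 31), (163, 50, 15, 51), (164, 23, 19, 109), (165, 25, 23, 147), (182, 25, 18, 155), (183, 27, 18, 152), (184, 28, 22, 151), (185, 25, 22, 154), (186, 25, 21, 156), (187, 24, 27, 153), (188, 24, 18, 142), (189, 25, 14, 108), (190, 30, 25, 90), (191, 17, 52, 98), (192, 16, 102, 127), (193, 18, 135, 151), (194, 17, 133, 157), (195, 18, 137, 155), (196, 18, 137, 153), (197, 16, 132, 153), (198, 16, 122, 152), (199, 16, 76, 137), (200, 16, 22, 126), (201, 21, 15, 116), (202, 12, 37, 117), (203, 15, 100, 132)]
266 [(138, 96, 50, 107), (139, 95, 49, 105), (140, 95, 56, 101), (141, 95, 48, 101), (142, 94, 56, 100), (143, 95
[... 182 characters left out ...]
), (153, 97, 38, 60), (154, 90, 13, 59), (155, 75, 9, 55), (156, 105, 22, 46), (157, 150, 10, 26), (158, 120, 31, 33), (159, 60, 17, 30), (160, 30, 49, 26), (161, 105, 12, 41), (162, 30, 19, 80), (163, 30, 17, 117), (164, 22, 20, 139), (165, 30, 17, 151), (182, 27, 19, 150), (183, 25, 19, 151), (184, 27, 17, 151), (185, 33, 20, 155), (186, 25, 18, 153), (187, 23, 21, 145), (188, 23, 20, 103), (189, 49, 25, 83), (190, 19, 44, 93), (191, 18, 105, 129), (192, 17, 132, 153), (193, 17, 130, 159), (194, 17, 132, 156), (195, 18, 138, 155), (196, 17, 135, 157), (197, 16, 120, 155), (198, 15, 78, 138), (199, 11, 23, 124), (200, 12, 11, 118), (201, 9, 35, 117), (202, 16, 99, 129), (203, 16, 138, 124)]
```

The strip's edge at column 190.7 is the tray's bottom edge (z ≈ 58 mm), which puts the tray's side at about -36 mm instead of -38. So it is roughly 2 mm off centre; I'll trim that and hold.

Converted, -0.002 m is -0.1, -0.001 m is -0.05.

Emit:
shift_gripper --pt "-0.1 -0.05 0.05 0" --pt "0 0 0 0" --pt "0 0 0 0" --pt "0 0 0 0" --pt "0 0 0 0"

```text
time: 26.48
tool_pos: [0.4946, 0.3028, 0.1383]
orientation: [0.747, 0.665, 0.0, -0.0]
ft_force: [0.1, 0.2, -2.6]
grip_width: 0.0109
grip_force: 58.6
```

```bash
python3 rel.py 0.495 0.304 0.138 -6.6; python3 -c "
from plant import arm, imaging, job
print(job.finish_job())"
```

```text
t 26.48 pos [0.4946 0.3028 0.1383] d tool [0.0012 0.0003 0.0003] turn 0.0003 F [ 0.1  0.2 -2.6] q [ 0.04  0.52 -0.82  1.83  0.45  0.99 -1.08] grip 0.0109 58.6 toolz [ 0.  0. -1.]
the job is handed in; nothing more can be done
None
```

I handed the job in at 26.5 s of the 61 s, with the four stoppers counted in the bin and the empty tray held level and squared about 12 mm above the recess, about 2 mm off centre by my measurements; no verdict came back.

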